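# Secure the paper-roll axle with its R-clip

### The arm

A 6-joint arm with a two-finger parallel gripper is mounted at the origin on a cart in front of the work surface, level with it; the furniture and walls round the work are solid. World frame = base frame: x ahead of the robot, y to its left, z up, the work surface at z = 0. Lengths are in m, angles in degrees, forces in N, time in s.
With the tool pointing down it reaches from about 0.35 to 0.875 m from the base axis. Payload 4.2 kg.
Tool frame: the origin (TCP) lies on the centre line of the jaws, within the pads' length; the fingertips stand tip_reach ahead of it and the grasp point (between the pads) is the TCP (tip_reach is the distance from the TCP to the fingertips, in m); z points along the fingers, y is the line along which they close (so a half turn about z gives the same grasp; the last joint's range is limited). The gripper opens to 87 mm and grips with 3 to 60 N. Pads are 19 mm wide; open, the fingers measure 117 mm over their backs; the gripper's body (75 mm by 190 mm) begins 51 mm behind the grasp point.
Start: joints at [-54.626, 22.042, 0.453, 0, -68.411, -14.817], TCP at [0.219, -0.585, 0.242] pointing down, gripper open.
Joint ranges: [-179.83, 179.83], [-69.29, 118.12], [-61.27, 80.66], [-181.25, 117.63], [-171.15, -9.14], [-177.46, 177.46]. Speed limits (degrees/s): [159.86, 159.86, 180, 180, 180, 180].

### API

Orientations are given as a 3x3 rotation matrix whose columns are the frame's x, y, z axes.
In Python, from station import sense, capture, finish_job, tip_reach gives the robot as it stands.
- The arm moves only by the tool arm_command, never from a script. Its argument "deltas" is a list of rows, each a list of 7 numbers: the turn, a rotation vector about the tool's x, y, z in rad, then the shift along the tool's x, y, z in cm, then the closure, from -1 (fully open) to 1 (shut), so that 0 is half open. In form: [[rx, ry, rz, dx, dy, dz, hand], ...]. A call has 1 to 8 rows; each row is the pose to reach, as a shift and turn from the pose commanded when the call began, along the tool's axes at that moment; what a row does not reach only later rows make up. A row lasts 1/12 s, in which the tool goes at most 41.7 mm and 7.16 degrees, less where a joint would pass 70% of its speed; a pose out of reach is approached as far as the arm can. A call with a gripper value outside its range is refused whole. The fingers move at their own pace and stop on an object; the grip force is fixed at half the most. Time passes only in rows, so rows that repeat a pose let the fingers close. It gives the time, the measured TCP pose, the force, the opening and the grip force at its end, in the units of the state.
- sense(): the state, without advancing time (a new reading comes with each control period).
- capture(name): name is "scene" or "top" or "wrist"; returns a dict with "pixels" (480x640x3 uint8, blue, green, red), "fovy" (degrees; the focal length in pixels is half the picture's height over the tangent of half this angle, whatever the lens; pixels are square), "cx", "cy" (the principal point, pixels), "k1" (the pictures are not rectified: a ray, as slopes to the right and down, at radius r is drawn at 1 + k1 r^2 times it, then the intrinsics apply), "rvec" (rotation vector, rad) and "tvec" (3), from world to camera coordinates, as OpenCV has them. Camera axes: x right, y down, z forward; pixel columns grow to the right and rows downward; lengths in m; the calibration is good to about 2 mm. A picture is of the moment at which its call begins. There is no depth.
- finish_job(): hands the job in; it is judged then, once.
The state is a dict: "time_s": time; "joints": joint angles; "joint_velocities": joint speeds; "effort": joint torques, N m; "tcp_pos": TCP position; "ee_rot": TCP orientation; "wrist_force": force on the tool from outside, world axes, zero at the start; "moment": the same for the moment, N m; "gripper_width": opening from 0.0 (shut) to 1.0 (fully open); "gripper_force": force on a finger pad.
Only numpy, scipy, OpenCV 4.12 (cv2) and the standard library are available. Lean on these libraries where they do the work, as an engineer would, in place of code of your own. Each camera call takes 0.05 s, during which the arm holds its last target. There are 200 camera calls.

### The job

Secure the axle of the paper-roll dispenser with its R-clip: take the clip out of the wooden block, find the cross-hole in the bare end of the axle, which has slipped back and may stay so, and push the straight leg down through it until the bent leg has snapped over the axle and the grip sits fully home on it. Push gently, with no more than about 20 N, then let go and leave everything else where it is.

Things in the scene. Friction and masses are not known exactly. Their poses are not given: they have to be found in the camera images.
- clip: R-clip standing upright in the wooden block, 52 g: red plastic grip 28 (x) x 14 (y) x 32 (z) mm, steel legs pointing down. Origin: centre of the grip's underside; z up. Legs lie in its xz plane, which must be square to the axle (either way round). Pinch the grip across its 28 mm (along x), tips ending above its underside. Fully home, the underside rests on top of the axle.
- leg_tip (a point): Lower end of the clip's straight leg: round steel, 5 mm thick with a round end, running 36 mm straight down (-z) from the centre of the grip's underside.
- clip_spring (a joint): Spread of the bent leg (4.4 mm wire on the +x side, reaching 33 mm down), rad: 0 at rest, about 0.15 riding over the axle, about 0 once snapped round it. Gap to the leg's axis: 7.5 mm at the throat (21 mm down), 12 mm at the flared end. Riding over takes about 5 to 15 N of push, most some 12 mm before home.
- holder: Wooden block, 54 (x) x 34 (y) x 48 mm high, fixed; origin at its underside, on the axis of the parked leg; x and y as the clip's. The legs hang loosely in its 8.5 mm wide slot and the grip stands on its top; the clip comes straight up, free after 36 mm.
- stand: Grey dispenser, fixed; origin centre of its underside. Base 90 (x) x 124 (y) mm; side plates 100 mm high at y = +-52; white roll between, top at 117. Steel axle, 22 mm thick, along y at height 75 (centre), bare end at -y. It cannot turn but has slipped back towards +y by 3 to 29 mm (friction about 14 N); how far is not reported, and it may stay there.
- flour_scoop: Steel scoop lying behind the work, a bystander.
- tape: Roll of beige tape lying flat, a bystander.
- fish_tin: Flat oblong tin, a bystander.
- tea_light: Small candle in a cup, a bystander.
- tea_box: Dark open carton, 124 mm high, a bystander.
- chocolate: Flat green packet, a bystander.
- marker: Green and white marker pen lying near the front edge, a bystander.
- hole_home (a point): On top of the axle line (x 0, y -105, z 86 mm in the stand's frame), where the mouth of the vertical through cross-hole (7 mm square) is when the axle is fully home. Now the true mouth lies 3 to 29 mm from here towards the stand's +y (towards the roll): look for it, or feel with the leg under light pressure.
Things that resemble listed ones, but are neither listed nor needed, are in the scene too. Of the things that look like the stand, the largest one is meant.

How it is judged:
By the outcome, as a careful person would: the job done as asked, in the order asked, and still so for the second after the job is handed in, with the robot touching nothing.
It also fails if it takes over 72 s, if anything falls off the work surface, if the arm or the gripper's body presses on something with over 40 N, if the wrist force passes 120 N, or if a joint passes its speed limit or range.

## Working session

There is one attempt and no reset: what is moved stays moved. The work goes in short steps, Python scripts to look and compute and a tool call to move; the robot and the scene stay as the last step left them, time stands still between calls to the robot, and variables do not carry over. Pictures are saved under pics/ and viewed, at most 10 in all, crops included, and the job is handed in when it is done.

Besides the shell and the picture viewer there is one more tool, called after ">>>" by a JSON object that holds its "op" and its "data". arm_command: Moves the arm, as the interface text tells. Its arguments: {"type":"object","properties":{"deltas":{"type":"array"}},"required":["deltas"]}

```bash
mkdir -p pics
cat > h.py <<'E'
import numpy as np, cv2
from station import sense, capture, finish_job, tip_reach
def K(c):
    f=240/np.tan(np.radians(c["fovy"])/2)
    return np.array([[f,0,c["cx"]],[0,f,c["cy"]],[0,0,1.]]), np.array([c["k1"],0,0,0.])
def cal(c): return {k:c[k] for k in("fovy","cx","cy","k1","rvec","tvec")}
def ray(c,uv):
    k,d=K(c); p=cv2.undistortPoints(np.array([[uv]],float),k,d).ravel()
    R=cv2.Rodrigues(np.array(c["rvec"],float))[0]; t=np.array(c["tvec"],float).ravel()
    return -R.T@t, R.T@np.array([p[0],p[1],1.])
def onz(c,uv,z):
    o,r=ray(c,uv); return o+r*(z-o[2])/r[2]
def proj(c,P):
    k,d=K(c); return cv2.projectPoints(np.array(P,float).reshape(-1,1,3),np.array(c["rvec"],float),np.array(c["tvec"],float),k,d)[0].reshape(-1,2)
def tri(c1,a,c2,b):
    o1,r1=ray(c1,a);o2,r2=ray(c2,b)
    s=np.linalg.lstsq(np.c_[r1,-r2],o2-o1,rcond=None)[0]
    p,q=o1+r1*s[0],o2+r2*s[1]; return (p+q)/2,np.linalg.norm(p-q)
E
python3 - <<'E'
from h import *
import pickle
print(tip_reach,sense())
for n in("scene","top"):
    c=capture(n); pickle.dump(c,open(n+".pkl","wb")); cv2.imwrite(f"pics/{n}0.png",c["pixels"]); print(n,ray(c,(320,240)))
E
```

```text
0.019 {'time_s': 0.0, 'joints': array([-5.46259505e+01,  2.20921296e+01,  3.79712038e-01, -2.82054635e-02,
       -6.84131664e+01, -1.48170712e+01]), 'joint_velocities': array([-0.07550001,  0.08857618, -0.06349234,  0.00977819, -0.02126692,
        0.17990203]), 'effort': array([ 9.20502462e-04, -3.90667927e+01,  1.87405801e+01,  4.22004104e+00,
        1.08268214e-02, -1.99803740e-04]), 'tcp_pos': array([ 0.21928109, -0.58466237,  0.24044673]), 'ee_rot': array([[-9.36387163e-01, -3.50967632e-01, -8.95620061e-04],
       [-3.50968755e-01,  9.36384922e-01,  2.05217750e-03],
       [ 1.18397243e-04,  2.23596733e-03, -9.99997493e-01]]), 'wrist_force': array([-0.78854412,  0.11515189, -0.14102869]), 'moment': array([-0.04850129,  0.02041486,  0.0188487 ]), 'gripper_force': 0.0, 'gripper_width': 1.0010653018555453}
scene (array([-0.34013211, -1.22314023,  1.27347369]), array([ 0.44952813,  0.61683056, -0.6461128 ]))
top (array([ 0.21781983, -0.18954723,  1.62841973]), array([ 0.17073085,  0.0689206 , -0.98292993]))
```

View pics/scene0.png

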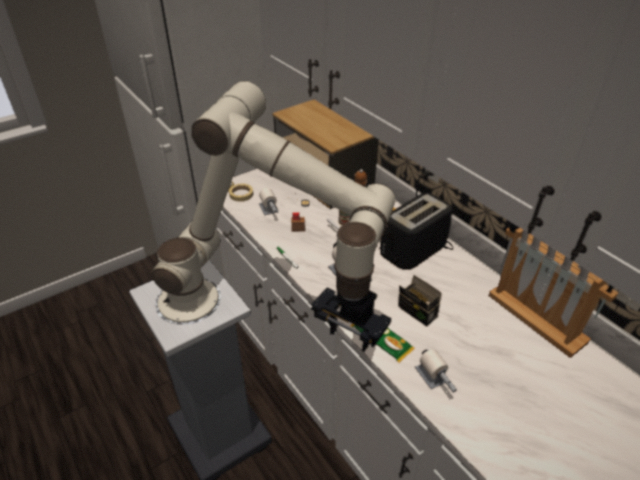

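View pics/top0.png

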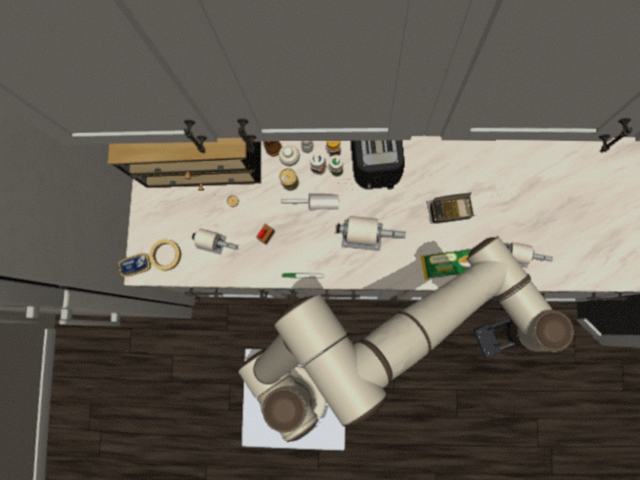

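The scene picture shows the arm and a row of things on the counter. In the top picture the clip in its block is near (265,233). The largest dispenser is at (361,231), with its bare axle end pointing right (−y) to about (405,234). I'll enlarge both and get rough positions.

Run:
```python
from h import *
import pickle
c=pickle.load(open("top.pkl","rb")); im=c["pixels"]
for n,uv,z in(("clip",(265,233),.08),("axle tip",(405,234.5),.075),("axle root",(382,233.5),.075),("roll",(362,231),.117)): print(n,onz(c,uv,z))
a=cv2.resize(im[210:260,240:290],(400,400),interpolation=cv2.INTER_CUBIC)
b=cv2.resize(im[205:255,330:410],(640,400),interpolation=cv2.INTER_CUBIC)
o=np.hstack([a,b]); cv2.imwrite("pics/z.png",cv2.resize(o,(800,308)))
hsv=cv2.cvtColor(im,cv2.COLOR_BGR2HSV)
m=((hsv[...,0]<8)|(hsv[...,0]>172))&(hsv[...,1]>150)&(hsv[...,2]>70)
m=m.astype(np.uint8);m[:, :240]=0;m[:,290:]=0;m[:210]=0;m[260:]=0
ys,xs=np.nonzero(m);print(len(xs),xs.mean(),ys.mean(),cv2.minAreaRect(np.c_[xs,ys].astype(np.float32)))
```

```text
clip [0.50778818 0.09137993 0.08      ]
axle tip [ 0.50650406 -0.34185195  0.075     ]
axle root [ 0.50921067 -0.27151305  0.075     ]
roll [ 0.50862198 -0.20951593  0.117     ]
46 261.67391304347825 233.17391304347825 ((261.7307434082031, 233.15382385253906), (5.269651889801025, 8.320503234863281), 33.6900634765625)
```

View pics/z.png

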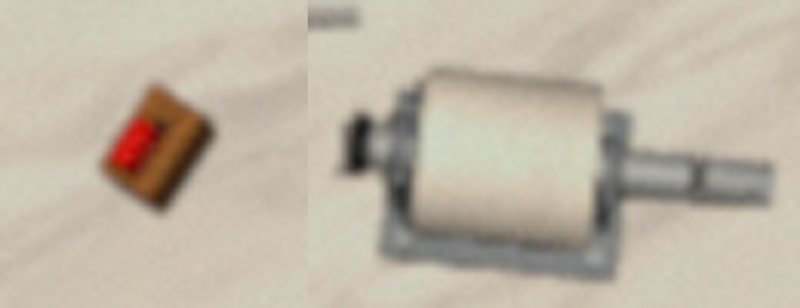

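>>> {"op": "arm_command", "data": {"deltas": [[0, 0, -0.12, -4, 1.7, 0, -1], [0, 0, -0.24, -8, 3.5, -0.5, -1], [0, 0, -0.36, -12, 5.2, -1, -1], [0, 0, -0.48, -16, 7, -1, -1], [0, 0, -0.6, -20, 8.7, -1, -1], [0, 0, -0.72, -24, 10.4, -1, -1], [0, 0, -0.84, -28, 12.2, -1, -1], [0, 0, -0.96, -32, 13.9, -1, -1]]}}

```text
time_s: 0.77
tcp_pos: [0.4596, -0.3519, 0.2513]
ee_rot: [[-0.244, -0.97, -0.001], [-0.97, 0.244, 0.0], [-0.0, 0.001, -1.0]]
wrist_force: [0.3, -0.5, -0.1]
gripper_width: 0.999
gripper_force: 0.0
```

>>> {"op": "arm_command", "data": {"deltas": [[0, 0, -0.1, -2, -2.5, 0, -1], [0, 0, -0.2, -3.0, -4.0, 0, -1], [0, 0, -0.2, -3.0, -4.0, 0, -1], [0, 0, -0.2, -3.0, -4.0, 0, -1]]}}

```text
time_s: 1.1
tcp_pos: [0.5053, -0.3339, 0.2506]
ee_rot: [[-0.052, -0.999, -0.002], [-0.999, 0.052, 0.001], [-0.001, 0.002, -1.0]]
wrist_force: [-0.4, 0.2, -0.1]
gripper_width: 0.999
gripper_force: 0.0
```

Run:
```python
from h import *
import pickle
s=sense();print(s["tcp_pos"],s["ee_rot"].round(3),s["time_s"],s["joints"].round(1))
c=capture("wrist");pickle.dump(c,open("w1.pkl","wb"));cv2.imwrite("pics/w1.png",c["pixels"]);print(ray(c,(320,240)))
```

```text
[ 0.50530294 -0.33388641  0.25058198] [[-0.052 -0.999 -0.002]
 [-0.999  0.052  0.001]
 [-0.001  0.002 -1.   ]] 1.1 [-18.2  19.9  -1.5  -0.  -68.7  15.2]
(array([ 0.50194593, -0.41865665,  0.39429811]), array([ 0.01018557,  0.30005253, -0.95388507]))
```

View pics/w1.png

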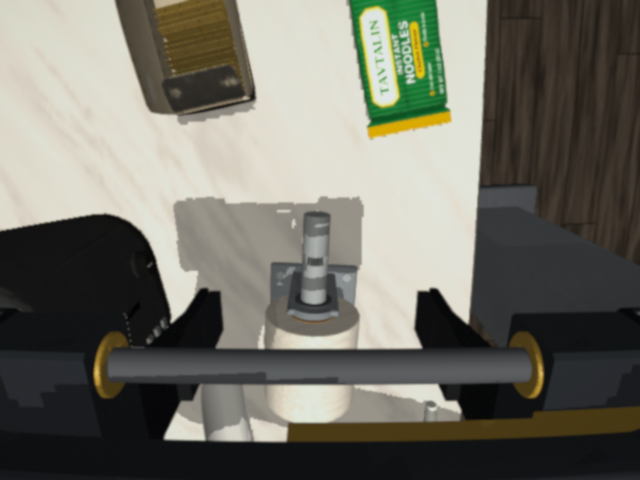

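The wrist picture shows the axle from its tip at about (316,215) down to the plate at (314,300). There is a dark spot near (316,262), which is probably the hole, and a faint ring near (316,236). I'll enlarge that part.

Run:
```python
from h import *
import pickle
c=pickle.load(open("w1.pkl","rb"));im=c["pixels"]
cv2.imwrite("pics/w1z.png",cv2.resize(im[205:325,256:376],(600,600),interpolation=cv2.INTER_CUBIC))
g=cv2.cvtColor(im,cv2.COLOR_BGR2GRAY)
print(g[208:306:1,312:320].mean(1).round().astype(int).tolist())
for v in(215,236,262,300):print(v,onz(c,(316,v),.086))
```

```text
[143, 144, 136, 109, 80, 68, 66, 68, 78, 96, 107, 110, 111, 111, 111, 116, 128, 141, 140, 127, 114, 111, 110, 110, 110, 109, 110, 118, 137, 158, 167, 169, 169, 169, 169, 168, 168, 168, 168, 168, 168, 168, 167, 167, 168, 167, 167, 166, 160, 141, 107, 80, 70, 70, 71, 72, 78, 102, 139, 164, 174, 175, 175, 175, 175, 175, 175, 174, 168, 150, 127, 115, 112, 112, 111, 111, 111, 111, 111, 111, 112, 122, 144, 163, 172, 173, 174, 173, 173, 173, 173, 173, 173, 172, 166, 142, 95, 53]
215 [ 0.50732029 -0.34246703  0.086     ]
236 [ 0.50826293 -0.32520249  0.086     ]
262 [ 0.50947503 -0.30302268  0.086     ]
300 [ 0.51134713 -0.26880675  0.086     ]
```

View pics/w1z.png

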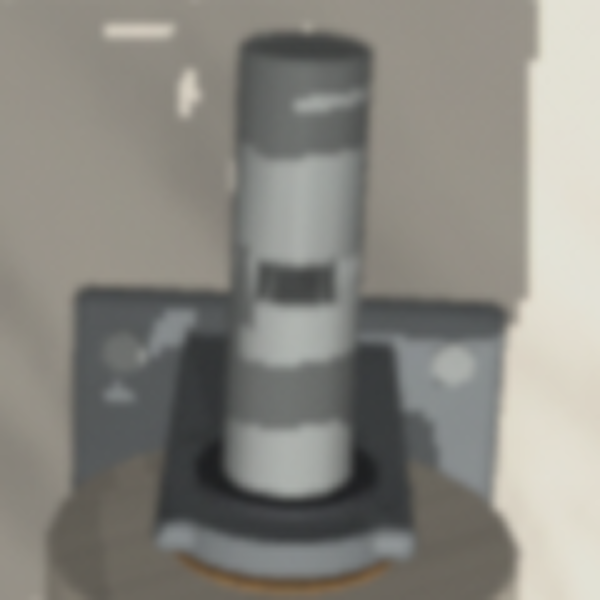

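>>> {"op": "arm_command", "data": {"deltas": [[0, 0, 0.1, -4, 0.2, 0, -1], [0, 0, 0.2, -8, 0.4, 0, -1], [0, 0, 0.3, -12, 0.6, 0, -1], [0, 0, 0.4, -16, 0.8, 0, -1], [0, 0, 0.5, -20, 1, 0, -1], [0, 0, 0.54, -24, 1.3, 0, -1], [0, 0, 0.54, -28, 1.5, 0, -1], [0, 0, 0.54, -32, 1.7, 0, -1]]}}

```text
time_s: 1.82
tcp_pos: [0.5033, -0.0138, 0.2519]
ee_rot: [[-0.561, -0.828, 0.0], [-0.828, 0.561, 0.0], [-0.0, -0.0, -1.0]]
wrist_force: [0.6, -0.9, -0.2]
gripper_width: 0.998
gripper_force: 0.0
```

>>> {"op": "arm_command", "data": {"deltas": [[0, 0, 0, -3.4, 2.3, 0, -1], [0, 0, 0, -6.9, 4.5, 0, -1], [0, 0, 0, -8.8, 5.4, 0, -1], [0, 0, 0, -8.8, 5.4, 0, -1], [0, 0, 0, -8.8, 5.4, 0, -1]]}}

```text
time_s: 2.23
tcp_pos: [0.5083, 0.0888, 0.2515]
ee_rot: [[-0.558, -0.83, -0.001], [-0.83, 0.558, -0.0], [0.001, 0.0, -1.0]]
wrist_force: [0.1, -0.3, -0.1]
gripper_width: 0.999
gripper_force: 0.0
```

Run:
```python
from h import *
import pickle
c=pickle.load(open("w1.pkl","rb"))
for uv in((317,225),(315,261.5),(314,295)):print(uv,onz(c,uv,.086))
s=sense();print(s["tcp_pos"],s["ee_rot"].round(3),s["time_s"],s["joints"].round(1))
c=capture("wrist");pickle.dump(c,open("w2.pkl","wb"));im=c["pixels"]
cv2.imwrite("pics/w2.png",im);print(proj(c,[s["tcp_pos"]]))
hsv=cv2.cvtColor(im,cv2.COLOR_BGR2HSV)
m=(((hsv[...,0]<8)|(hsv[...,0]>172))&(hsv[...,1]>150)&(hsv[...,2]>60)).astype(np.uint8)
n,l,st,ce=cv2.connectedComponentsWithStats(m)
for i in range(1,n):
    if st[i,4]>60:
        p=np.argwhere(l==i)[:,::-1].astype(np.float32);print(st[i],cv2.minAreaRect(p))
```

```text
(317, 225) [ 0.50697261 -0.33427241  0.086     ]
(315, 261.5) [ 0.51026727 -0.30350175  0.086     ]
(314, 295) [ 0.51277274 -0.27353098  0.086     ]
[0.50831808 0.08875286 0.25147278] [[-0.558 -0.83  -0.001]
 [-0.83   0.558 -0.   ]
 [ 0.001  0.    -1.   ]] 2.2333 [ 27.9  11.  -13.7  -0.  -65.3 -61.9]
[[321.33293397 331.92972783]]
[312 224  35  23 701] ((329.0, 235.0), (22.0, 34.0), 90.0)
```

View pics/w2.png

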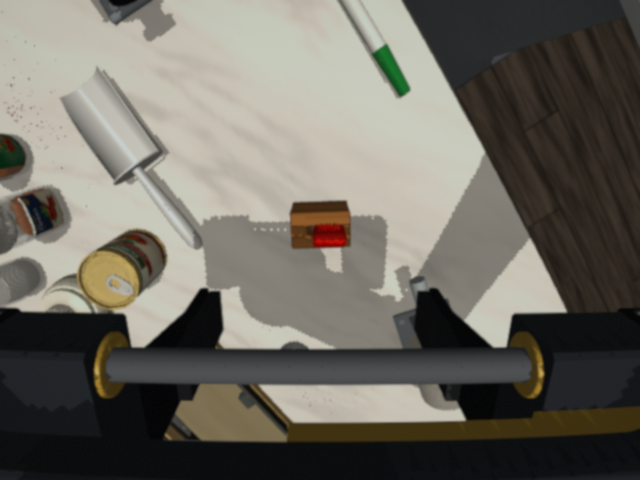

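The wrist picture shows the red grip at columns 312–346, rows 224–246. It sits on the block, whose long axis runs along the image columns, so the tool's y is already aligned with the clip. Next I need the exact centre.

Run:
```python
from h import *
import pickle
c=pickle.load(open("w2.pkl","rb"));im=c["pixels"];s=sense();R=s["ee_rot"];t=s["tcp_pos"]
hsv=cv2.cvtColor(im,cv2.COLOR_BGR2HSV)
m=(((hsv[...,0]<8)|(hsv[...,0]>172))&(hsv[...,1]>150)&(hsv[...,2]>60))
for v in range(224,248,2): x=np.nonzero(m[v,300:360])[0]+300; print(v,x.min(),x.max(),hsv[v,322:336,2].mean().round())
for uv in((312,246.5),(346.5,246.5)): print("top far",R.T@(onz(c,uv,.080)-t)*100)
for uv in((312,224),(346.5,224)): print("bot near",R.T@(onz(c,uv,.048)-t)*100)
b=((hsv[...,0]>5)&(hsv[...,0]<20)&(hsv[...,1]>120)).astype(np.uint8)|m; b[:190]=0;b[260:]=0;b[:,:280]=0;b[:,360:]=0
p=np.argwhere(b)[:,::-1].astype(np.float32);print(cv2.boundingRect(p.astype(int)),cv2.minAreaRect(p))
```

```text
224 334 335 118.0
226 315 342 133.0
228 314 343 126.0
230 313 344 104.0
232 313 344 87.0
234 312 345 106.0
236 313 345 119.0
238 313 345 131.0
240 313 346 170.0
242 313 346 175.0
244 313 345 133.0
246 314 342 119.0
top far [-2.10661737 -0.60858151 17.14550922]
top far [-2.10658249  2.23988304 17.14663524]
bot near [-1.05105516 -0.65304019 20.34613534]
bot near [-1.05027971  2.4298729  20.3473545 ]
(291, 202, 59, 46) ((320.0355224609375, 224.56546020507812), (44.441986083984375, 58.467533111572266), 88.09085083007812)
```

>>> {"op": "arm_command", "data": {"deltas": [[0, 0, 0, -0.8, 0.4, 3, -1], [0, 0, 0, -1.55, 0.8, 6.5, -1], [0, 0, 0, -1.55, 0.8, 10, -1], [0, 0, 0, -1.55, 0.8, 13, -1], [0, 0, 0, -1.55, 0.8, 16, -1], [0, 0, 0, -1.55, 0.8, 17.2, -1], [0, 0, 0, -1.55, 0.8, 18, -1], [0, 0, 0, -1.55, 0.8, 18, -1]]}}

```text
time_s: 2.95
tcp_pos: [0.51, 0.1042, 0.0701]
ee_rot: [[-0.56, -0.828, -0.003], [-0.828, 0.56, -0.002], [0.003, 0.002, -1.0]]
wrist_force: [0.1, 0.3, 0.7]
gripper_width: 1.001
gripper_force: 0.0
```

>>> {"op": "arm_command", "data": {"deltas": [[0, 0, 0, 0, 0, 0, 0], [0, 0, 0, 0, 0, 0, 0.5], [0, 0, 0, 0, 0, 0, 1], [0, 0, 0, 0, 0, 0, 1], [0, 0, 0, 0, 0, 0, 1], [0, 0, 0, 0, 0, 0, 1], [0, 0, 0, 0, 0, 0, 1], [0, 0, 0, 0, 0, 0, 1]]}}

```text
time_s: 3.62
tcp_pos: [0.5109, 0.1063, 0.0717]
ee_rot: [[-0.558, -0.83, 0.0], [-0.83, 0.558, 0.0], [-0.0, -0.0, -1.0]]
wrist_force: [-0.5, -0.2, 0.4]
gripper_width: 0.478
gripper_force: 0.0
```

>>> {"op": "arm_command", "data": {"deltas": [[0, 0, 0, 0, 0, 0, 1], [0, 0, 0, 0, 0, 0, 1], [0, 0, 0, 0, 0, 0, 1], [0, 0, 0, 0, 0, 0, 1], [0, 0, 0, 0, 0, 0, 1], [0, 0, 0, 0, 0, 0, 1]]}}

```text
time_s: 4.12
tcp_pos: [0.5108, 0.1063, 0.0715]
ee_rot: [[-0.558, -0.83, -0.0], [-0.83, 0.558, -0.0], [0.0, 0.0, -1.0]]
wrist_force: [-0.2, 0.3, 0.9]
gripper_width: 0.318
gripper_force: 30.0
```

>>> {"op": "arm_command", "data": {"deltas": [[0, 0, 0, 0, 0, -1, 1], [0, 0, 0, 0, 0, -3, 1], [0, 0, 0, 0, 0, -6, 1], [0, 0, 0, 0, 0, -9, 1], [0, 0, 0, 0, 0, -12, 1], [0, 0, 0, 0, 0, -15, 1], [0, 0, 0, 0, 0, -17, 1], [0, 0, 0, 0, 0, -17, 1]]}}

```text
time_s: 4.78
tcp_pos: [0.5133, 0.1069, 0.2477]
ee_rot: [[-0.557, -0.83, 0.011], [-0.83, 0.557, 0.004], [-0.009, -0.007, -1.0]]
wrist_force: [1.4, 0.3, -0.9]
gripper_width: 0.317
gripper_force: 30.0
```

>>> {"op": "arm_command", "data": {"deltas": [[0, 0, -0.06, 2, -1.3, 0, 1], [0, 0, -0.13, 5, -3.3, 0, 1], [0, 0, -0.2, 8, -5.3, 0, 1], [0, 0, -0.27, 11, -7.3, 0, 1], [0, 0, -0.34, 14, -9.3, 0, 1], [0, 0, -0.41, 17, -11.3, 0, 1], [0, 0, -0.48, 20, -13.3, 0, 1], [0, 0, -0.52, 23, -15.3, 0, 1]]}}

```text
time_s: 5.45
tcp_pos: [0.5086, -0.1717, 0.2414]
ee_rot: [[-0.069, -0.998, -0.001], [-0.998, 0.069, 0.0], [-0.0, 0.001, -1.0]]
wrist_force: [0.2, -0.5, -1.4]
gripper_width: 0.321
gripper_force: 30.0
```

>>> {"op": "arm_command", "data": {"deltas": [[0, 0, 0, 3.5, -0.2, 0, 1], [0, 0, 0, 7, -0.5, 0, 1], [0, 0, 0, 10.5, -0.7, 1, 1], [0, 0, 0, 13, -0.9, 3, 1], [0, 0, 0, 13, -0.9, 5, 1], [0, 0, 0, 13, -0.9, 6, 1], [0, 0, 0, 13, -0.9, 6, 1], [0, 0, 0, 13, -0.9, 6, 1]]}}

```text
time_s: 6.12
tcp_pos: [0.509, -0.2999, 0.1815]
ee_rot: [[-0.071, -0.997, -0.001], [-0.997, 0.071, -0.0], [0.0, 0.001, -1.0]]
wrist_force: [0.4, 0.2, 0.3]
gripper_width: 0.316
gripper_force: 30.0
```

Run:
```python
from h import *
import pickle
s=sense();print(s["tcp_pos"],s["ee_rot"].round(3),s["wrist_force"])
c=capture("wrist");pickle.dump((c,s),open("w3.pkl","wb"));im=c["pixels"]
R=s["ee_rot"];t=s["tcp_pos"]
print(proj(c,[t,t+R[:,2]*.0235,t+R[:,2]*.0595]))
cv2.imwrite("pics/w3.png",im)
```

```text
[ 0.50895719 -0.29991571  0.18147761] [[-0.071 -0.997 -0.001]
 [-0.997  0.071 -0.   ]
 [ 0.     0.001 -1.   ]] [0.40604683 0.24653674 0.32292412]
[[320.67224556 332.99934804]
 [320.40459079 306.62929262]
 [320.09804559 276.52589367]]
```

View pics/w3.png

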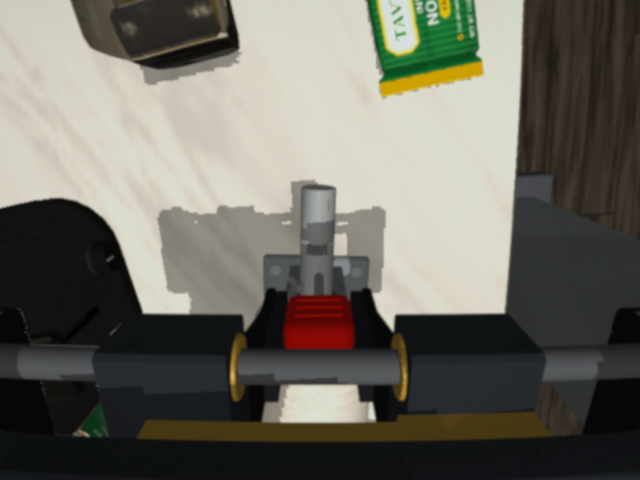

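The wrist picture shows the grip held at (318,320), the axle running from (318,188) to the plate, and the hole near (317,250). The leg tip is around (318,278). I'll enlarge it.

Run:
```python
from h import *
import pickle
c,s=pickle.load(open("w3.pkl","rb"));im=c["pixels"]
cv2.imwrite("pics/w3z.png",cv2.resize(im[180:300,268:368],(500,600),interpolation=cv2.INTER_CUBIC))
g=cv2.cvtColor(im,cv2.COLOR_BGR2GRAY)
print(g[184:300,314:321].mean(1).round().astype(int).tolist())
for v in(195,210,249,262):
    print(v,g[v,295:342].tolist())
```

```text
[130, 93, 73, 70, 73, 95, 131, 156, 165, 166, 166, 166, 166, 167, 167, 167, 167, 167, 167, 167, 167, 167, 167, 166, 166, 166, 166, 166, 166, 166, 166, 166, 166, 166, 165, 166, 164, 154, 130, 111, 105, 105, 104, 104, 104, 104, 104, 104, 104, 103, 103, 103, 103, 102, 103, 103, 102, 102, 102, 101, 93, 78, 67, 63, 62, 62, 61, 61, 62, 64, 71, 86, 100, 107, 108, 108, 108, 108, 108, 108, 108, 108, 108, 108, 108, 108, 107, 105, 97, 84, 74, 69, 66, 65, 65, 65, 65, 65, 65, 65, 65, 65, 64, 63, 64, 63, 64, 64, 63, 62, 57, 46, 33, 31, 34, 42]
195 [131, 132, 133, 133, 132, 121, 99, 91, 99, 108, 115, 123, 128, 135, 140, 145, 150, 154, 157, 159, 162, 165, 168, 171, 171, 168, 166, 163, 161, 159, 158, 156, 154, 150, 144, 139, 133, 127, 121, 116, 135, 177, 207, 216, 218, 217, 218]
210 [128, 128, 128, 127, 124, 114, 97, 94, 105, 113, 122, 129, 134, 139, 143, 148, 153, 156, 160, 162, 164, 166, 169, 169, 168, 166, 163, 160, 158, 156, 155, 151, 140, 126, 129, 131, 127, 120, 114, 122, 160, 197, 212, 215, 215, 215, 215]
249 [139, 139, 138, 136, 127, 107, 90, 88, 90, 92, 93, 85, 72, 63, 65, 66, 66, 63, 62, 62, 62, 61, 62, 61, 61, 62, 62, 64, 67, 66, 63, 67, 78, 87, 88, 84, 81, 89, 127, 174, 194, 197, 196, 196, 197, 198, 198]
262 [84, 84, 84, 83, 82, 77, 79, 84, 88, 91, 95, 99, 102, 104, 105, 106, 107, 108, 109, 109, 109, 109, 109, 108, 107, 106, 105, 104, 103, 102, 100, 98, 95, 92, 86, 83, 80, 85, 104, 124, 133, 135, 134, 134, 134, 134, 133]
```

View pics/w3z.png

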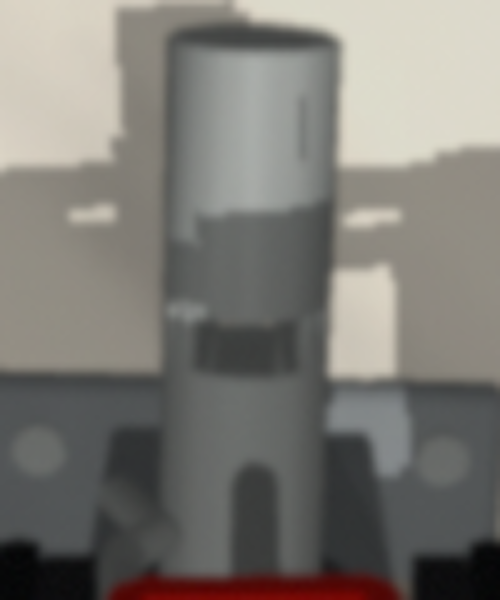

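The enlargement shows the leg tip apex at about (319,272.5) and the hole mouth at (317.2,249.7), with its width square to the axle. Next I work out the correction.

Run:
```python
from h import *
import pickle
c,s=pickle.load(open("w3.pkl","rb"));R=s["ee_rot"];t=s["tcp_pos"]
a=onz(c,(318.3,192),.086);b=onz(c,(316.8,278),.086);h=onz(c,(317.2,249.7),.086)
d=(a-b)/np.linalg.norm(a-b);print(a,b,h,"axle dir tool",R.T@d,"deg",np.degrees(np.arctan2((R.T@d)[1],(R.T@d)[0])))
# leg axis: apex at sphere centre + 2.5mm toward image up
z=t[2]-.057; apx=onz(c,(319,272.5+4.6),z)
print("leg tool cm",R.T@(apx-t)*100,"hole tool cm",R.T@(h-t)*100)
print("axle width mm", [np.linalg.norm(onz(c,(301,v),.078)-onz(c,(335,v),.078))*1000 for v in(195,)])
w=pickle.load(open("w1.pkl","rb"));print(onz(w,(315,261.6),.086))
```

```text
[ 0.5069546  -0.33971619  0.086     ] [ 0.51194255 -0.28409361  0.086     ] [ 0.51028413 -0.30324021  0.086     ] axle dir tool [9.99831720e-01 1.83442384e-02 1.45083824e-04] deg 1.051106406378741
leg tool cm [ 0.07078378 -0.06019746  5.69993782] hole tool cm [ 0.32101908 -0.16792038  9.54759776]
axle width mm [np.float64(21.167198112057697)]
[ 0.5102721  -0.30341469  0.086     ]
```

>>> {"op": "arm_command", "data": {"deltas": [[0, 0, 0.018, 0.25, -0.11, 0.8, 1], [0, 0, 0.018, 0.25, -0.11, 1.8, 1], [0, 0, 0.018, 0.25, -0.11, 2.6, 1], [0, 0, 0.018, 0.25, -0.11, 3.1, 1], [0, 0, 0.018, 0.25, -0.11, 3.1, 1], [0, 0, 0.018, 0.25, -0.11, 3.1, 1]]}}

```text
time_s: 6.67
tcp_pos: [0.5099, -0.3028, 0.15]
ee_rot: [[-0.09, -0.996, -0.001], [-0.996, 0.09, 0.0], [-0.0, 0.001, -1.0]]
wrist_force: [-0.6, 0.1, -0.2]
gripper_width: 0.318
gripper_force: 30.0
```

Run:
```python
from h import *
import pickle
s=sense();print(s["tcp_pos"],s["ee_rot"].round(3),s["wrist_force"])
c=capture("wrist");pickle.dump((c,s),open("w4.pkl","wb"));im=c["pixels"]
print(proj(c,[s["tcp_pos"]+s["ee_rot"][:,2]*.0595,[.5103,-.3032,.086]]))
cv2.imwrite("pics/w4z.png",cv2.resize(im[170:300,258:378],(554,600),interpolation=cv2.INTER_CUBIC))
```

```text
[ 0.5098839  -0.30280167  0.15004276] [[-0.09  -0.996 -0.001]
 [-0.996  0.09   0.   ]
 [-0.     0.001 -1.   ]] [-0.63471032  0.09987267 -0.17965986]
[[320.07209878 276.48893273]
 [319.10963447 272.73920335]]
```

View pics/w4z.png

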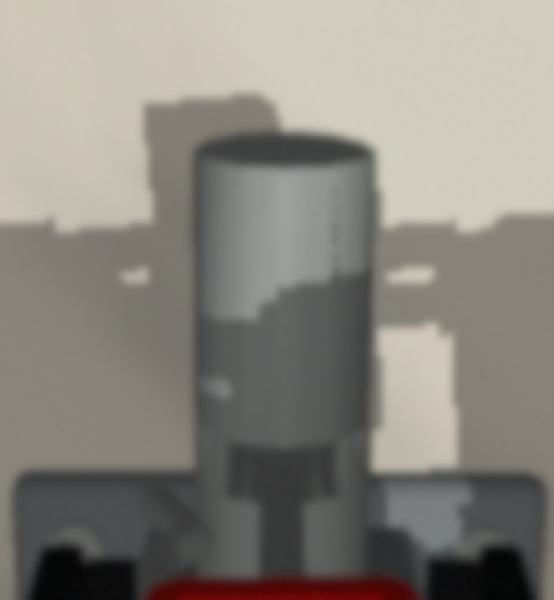

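The leg, at zoom column 281, now lines up with the hole, at columns 230–336 and rows 447–498. I'll descend gently and watch the force.

>>> {"op": "arm_command", "data": {"deltas": [[0, 0, 0, 0, 0, 0.2, 1], [0, 0, 0, 0, 0, 0.4, 1], [0, 0, 0, 0, 0, 0.6, 1], [0, 0, 0, 0, 0, 0.8, 1], [0, 0, 0, 0, 0, 0.8, 1]]}}

```text
time_s: 7.13
tcp_pos: [0.5098, -0.3028, 0.142]
ee_rot: [[-0.09, -0.996, -0.001], [-0.996, 0.09, 0.0], [-0.0, 0.001, -1.0]]
wrist_force: [0.1, 0.8, -0.6]
gripper_width: 0.321
gripper_force: 30.0
```

>>> {"op": "arm_command", "data": {"deltas": [[0, 0, 0, 0, 0, 0.2, 1], [0, 0, 0, 0, 0, 0.4, 1], [0, 0, 0, 0, 0, 0.6, 1], [0, 0, 0, 0, 0, 0.6, 1]]}}

```text
time_s: 7.47
tcp_pos: [0.5097, -0.3028, 0.136]
ee_rot: [[-0.09, -0.996, -0.001], [-0.996, 0.09, 0.0], [-0.0, 0.001, -1.0]]
wrist_force: [-0.4, -0.2, -0.8]
gripper_width: 0.316
gripper_force: 30.0
```

>>> {"op": "arm_command", "data": {"deltas": [[0, 0, 0, 0, 0, 0.2, 1], [0, 0, 0, 0, 0, 0.4, 1], [0, 0, 0, 0, 0, 0.6, 1], [0, 0, 0, 0, 0, 0.8, 1], [0, 0, 0, 0, 0, 0.8, 1]]}}

```text
time_s: 7.88
tcp_pos: [0.5102, -0.303, 0.1282]
ee_rot: [[-0.09, -0.996, 0.0], [-0.996, 0.09, -0.0], [0.0, -0.0, -1.0]]
wrist_force: [1.0, -0.0, 0.4]
gripper_width: 0.322
gripper_force: 30.0
```

>>> {"op": "arm_command", "data": {"deltas": [[0, 0, 0, 0, 0, 0.1, 1], [0, 0, 0, 0, 0, 0.2, 1], [0, 0, 0, 0, 0, 0.3, 1], [0, 0, 0, 0, 0, 0.3, 1]]}}

```text
time_s: 8.22
tcp_pos: [0.5107, -0.3031, 0.1261]
ee_rot: [[-0.09, -0.996, 0.002], [-0.996, 0.09, -0.001], [0.001, -0.002, -1.0]]
wrist_force: [1.8, 0.2, 0.3]
gripper_width: 0.322
gripper_force: 30.0
```

>>> {"op": "arm_command", "data": {"deltas": [[0, 0, 0, 0, 0, 0.1, 1], [0, 0, 0, 0, 0, 0.2, 1], [0, 0, 0, 0, 0, 0.3, 1], [0, 0, 0, 0, 0, 0.3, 1]]}}

```text
time_s: 8.55
tcp_pos: [0.5107, -0.303, 0.1225]
ee_rot: [[-0.09, -0.996, 0.002], [-0.996, 0.09, -0.0], [0.0, -0.002, -1.0]]
wrist_force: [2.5, 0.1, 0.8]
gripper_width: 0.32
gripper_force: 30.0
```

>>> {"op": "arm_command", "data": {"deltas": [[0, 0, 0, 0, 0, 0.1, 1], [0, 0, 0, 0, 0, 0.2, 1], [0, 0, 0, 0, 0, 0.3, 1], [0, 0, 0, 0, 0, 0.3, 1]]}}

```text
time_s: 8.88
tcp_pos: [0.5106, -0.303, 0.1192]
ee_rot: [[-0.09, -0.996, 0.001], [-0.996, 0.09, -0.0], [0.0, -0.001, -1.0]]
wrist_force: [4.3, -1.6, -2.0]
gripper_width: 0.322
gripper_force: 30.0
```

>>> {"op": "arm_command", "data": {"deltas": [[0, 0, 0, 0, 0, 0.1, 1], [0, 0, 0, 0, 0, 0.3, 1], [0, 0, 0, 0, 0, 0.5, 1], [0, 0, 0, 0, 0, 0.6, 1], [0, 0, 0, 0, 0, 0.6, 1]]}}

```text
time_s: 9.3
tcp_pos: [0.5094, -0.3025, 0.1123]
ee_rot: [[-0.09, -0.996, -0.002], [-0.996, 0.09, 0.001], [-0.001, 0.002, -1.0]]
wrist_force: [3.8, -0.3, -3.8]
gripper_width: 0.319
gripper_force: 30.0
```

>>> {"op": "arm_command", "data": {"deltas": [[0, 0, 0, 0, 0, 0.1, 1], [0, 0, 0, 0, 0, 0.2, 1], [0, 0, 0, 0, 0, 0.2, 1]]}}

```text
time_s: 9.55
tcp_pos: [0.5094, -0.3027, 0.1109]
ee_rot: [[-0.09, -0.996, -0.002], [-0.996, 0.09, 0.001], [-0.001, 0.002, -1.0]]
wrist_force: [2.5, -0.4, -2.4]
gripper_width: 0.315
gripper_force: 30.0
```

>>> {"op": "arm_command", "data": {"deltas": [[0, 0, 0, 0, 0, 0.1, 1], [0, 0, 0, 0, 0, 0.1, 1]]}}

```text
time_s: 9.72
tcp_pos: [0.5093, -0.3027, 0.1101]
ee_rot: [[-0.09, -0.996, -0.002], [-0.996, 0.09, 0.001], [-0.0, 0.002, -1.0]]
wrist_force: [1.9, 0.6, -1.3]
gripper_width: 0.316
gripper_force: 30.0
```

>>> {"op": "arm_command", "data": {"deltas": [[0, 0, 0, 0, 0, 0.05, 1], [0, 0, 0, 0, 0, 0.05, 1]]}}

```text
time_s: 9.88
tcp_pos: [0.5093, -0.3028, 0.1099]
ee_rot: [[-0.09, -0.996, -0.002], [-0.996, 0.09, 0.0], [-0.0, 0.002, -1.0]]
wrist_force: [1.7, -0.6, -0.4]
gripper_width: 0.321
gripper_force: 30.0
```

>>> {"op": "arm_command", "data": {"deltas": [[0, 0, 0, 0, 0, 0.1, 1], [0, 0, 0, 0, 0, 0.1, 1], [0, 0, 0, 0, 0, 0.1, 1]]}}

```text
time_s: 10.13
tcp_pos: [0.5094, -0.3028, 0.1093]
ee_rot: [[-0.09, -0.996, -0.001], [-0.996, 0.09, 0.0], [-0.0, 0.001, -1.0]]
wrist_force: [-0.8, 0.3, 3.5]
gripper_width: 0.314
gripper_force: 30.0
```

>>> {"op": "arm_command", "data": {"deltas": [[0, 0, 0, 0, 0, 0.05, 1], [0, 0, 0, 0, 0, 0.05, 1], [0, 0, 0, 0, 0, 0.05, 1]]}}

```text
time_s: 10.38
tcp_pos: [0.5094, -0.3029, 0.1093]
ee_rot: [[-0.09, -0.996, -0.001], [-0.996, 0.09, 0.0], [0.0, 0.001, -1.0]]
wrist_force: [-2.1, 1.7, 5.9]
gripper_width: 0.318
gripper_force: 30.0
```

>>> {"op": "arm_command", "data": {"deltas": [[0, 0, 0, 0, 0, 0.07, 1], [0, 0, 0, 0, 0, 0.07, 1], [0, 0, 0, 0, 0, 0.07, 1]]}}

```text
time_s: 10.63
tcp_pos: [0.5094, -0.3029, 0.1092]
ee_rot: [[-0.09, -0.996, -0.001], [-0.996, 0.09, -0.0], [0.0, 0.001, -1.0]]
wrist_force: [-3.6, 2.6, 8.7]
gripper_width: 0.319
gripper_force: 30.0
```

>>> {"op": "arm_command", "data": {"deltas": [[0, 0, 0, 0, 0, -0.12, 1], [0, 0, 0, 0, 0, -0.12, 0.2], [0, 0, 0, 0, 0, -0.12, -0.4], [0, 0, 0, 0, 0, -0.12, -0.4], [0, 0, 0, 0, 0, -0.12, -0.4], [0, 0, 0, 0, 0, -0.12, -0.4], [0, 0, 0, 0, 0, -0.12, -0.4], [0, 0, 0, 0, 0, -0.12, -0.4]]}}

```text
time_s: 11.3
tcp_pos: [0.51, -0.3029, 0.1089]
ee_rot: [[-0.09, -0.996, -0.0], [-0.996, 0.09, 0.0], [-0.0, 0.0, -1.0]]
wrist_force: [0.3, -0.4, -0.2]
gripper_width: 0.683
gripper_force: 0.0
```

>>> {"op": "arm_command", "data": {"deltas": [[0, 0, 0, 0, 0, 0, -0.4], [0, 0, 0, 0, 0, 0, -0.4], [0, 0, 0, 0, 0, -0.5, -0.4], [0, 0, 0, 0, 0, -2, -0.4], [0, 0, 0, 0, 0, -5, -0.4], [0, 0, 0, 0, 0, -9, -0.4], [0, 0, 0, 0, 0, -13, -0.4], [0, 0, 0, 0, 0, -13, -0.4]]}}

```text
time_s: 11.97
tcp_pos: [0.514, -0.3052, 0.2493]
ee_rot: [[-0.088, -0.996, 0.016], [-0.996, 0.088, -0.009], [0.007, -0.017, -1.0]]
wrist_force: [2.6, -0.6, 1.4]
gripper_width: 0.698
gripper_force: 0.0
```

Run:
```python
from h import *
s=sense();print(s["tcp_pos"],s["wrist_force"])
c=capture("wrist");im=c["pixels"]
cv2.imwrite("pics/w5z.png",cv2.resize(im[180:320,248:388],(600,600),interpolation=cv2.INTER_CUBIC))
hsv=cv2.cvtColor(im,cv2.COLOR_BGR2HSV)
m=((hsv[...,0]<8)|(hsv[...,0]>172))&(hsv[...,1]>150)&(hsv[...,2]>50); m[:,:260]=0;m[:,380:]=0
p=np.argwhere(m)[:,::-1];x,y,w,h=cv2.boundingRect(p);print(x,y,w,h)
h_=np.array([.5103,-.3032,.086]); yv=np.array([.09,.996,0]);xv=np.array([.996,-.09,0])
print("expected home grip corners",proj(c,[h_+a*.014*xv+b*.007*yv+[0,0,k] for k in(0,.032) for a in(-1,1) for b in(-1,1)]).round(1).tolist())
```

```text
[ 0.51396459 -0.30516143  0.24929579] [ 2.56587605 -0.6409165   1.4476602 ]
309 222 37 26
expected home grip corners [[345.7, 220.9], [345.4, 237.9], [310.2, 220.7], [310.3, 237.7], [347.9, 232.0], [347.5, 250.6], [308.6, 231.8], [308.7, 250.4]]
```

View pics/w5z.png

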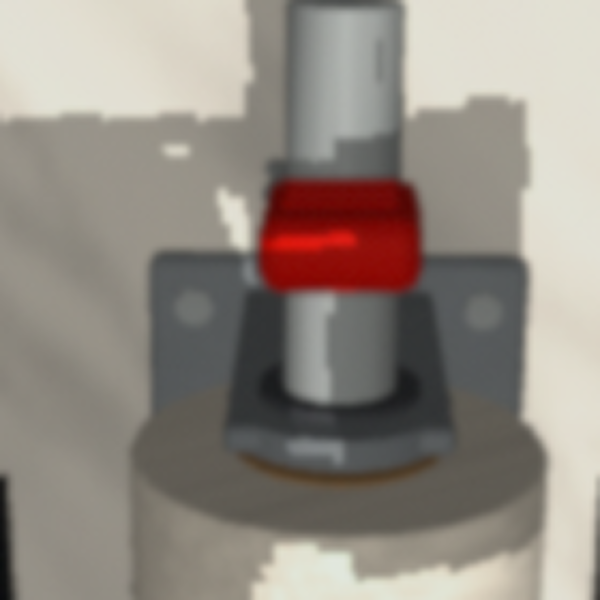

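The grip sits square on the axle at (309–346, 222–248), which matches the home position I predicted, and the gripper is clear of it.

```bash
python3 -c "from station import finish_job; print(finish_job())"
```

```text
the job is handed in; nothing more can be done
None
```

The R-clip is through the axle's cross-hole and sits fully home, going by the final wrist picture and the grip stopping at the expected height; the highest push reading was about 9 N, and I let go at about 11 s and handed in at about 12 s.

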